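# Index the moulding wheel to the plaster mould and lock it

### The arm

A 6-joint arm with a two-finger parallel gripper is mounted at the origin on the work surface; the furniture and walls round the work are solid. World frame = base frame: x ahead of the robot, y to its left, z up, the work surface at z = 0. Lengths are in m, angles in rad, forces in N, time in s.
With the tool pointing down it reaches from about 0.275 to 0.85 m from the base axis. Payload 5.2 kg.
Tool frame: the origin (TCP) lies at the very end of the fingers, on their centre line; the grasp point (between the pads) lies manip.tcp_to_grasp behind it (manip.tcp_to_grasp is the distance from the TCP to the grasp point, in m); z points along the fingers, y is the line along which they close (so a half turn about z gives the same grasp; the last joint's range is limited). The gripper opens to 85 mm and grips with 20 to 120 N. Pads are 22 mm wide; open, the fingers measure 114 mm over their backs; the gripper's body (76 mm by 85 mm) begins 54 mm behind the grasp point. The pads swing forward as they close: fully open they stand 13 mm farther back than shut.
Start: joints at [-1.315, 0.259, 1.535, -0, 1.348, -0.203], TCP at [0.244, -0.493, 0.231] pointing down, gripper open.
Joint ranges: [-3.14, 3.14], [-0.91, 2.08], [0.19, 2.58], [-1.22, 4.36], [0.22, 2.71], [-3.12, 3.12]. Speed limits (rad/s): [2.57, 2.57, 3.14, 3.14, 3.14, 3.14].

### API

Orientations are given as a unit quaternion [w, x, y, z].
In Python, from bench import manip gives the robot as it stands.
- The arm moves only by the tool jog_arm, never from a script. Its argument "motion" is a list of rows, each an object of numbers: "tx", "ty", "tz": the shift along the tool's x, y, z in m; "wx", "wy", "wz": the turn, a rotation vector about the tool's x, y, z in rad; "claw": the finger opening in m, from 0 to 0.0854. A call has 1 to 8 rows; each row shifts and turns the commanded pose from where the row before left it, along the tool's axes as they then stand; what a row does not reach is not made up. A row lasts 1/8 s, in which the tool goes at most 62.5 mm and 10.7 degrees, less where a joint would pass 70% of its speed; a pose out of reach is approached as far as the arm can. A call with a gripper value outside its range is refused whole. The fingers move at their own pace and stop on an object; the grip force is fixed at half the most. Time passes only in rows, so rows that do not move let the fingers close. It gives the time, the measured TCP pose, the force, the opening and the grip force at its end, in the units of the state.
- manip.read_state(): the state, without advancing time (a new reading comes with each control period).
- manip.read_camera(name): name is "scene" or "top" or "wrist"; returns a dict with "pixels" (420x560x3 uint8, red, green, blue), "depth" (420x560 float32, m along the optical axis (not along the pixel's ray), 0 where there is no reading), "fx", "fy", "cx", "cy" (pixels), "position" and "orientation" of the camera in the world. Camera axes: x right, y down, z forward; pixel columns grow to the right and rows downward; lengths in m; the calibration is good to about 2 mm. A picture is of the moment at which its call begins.
- manip.close_job(): hands the job in; it is judged then, once.
Trained networks look in a picture, given as the dict that the camera call returned (one of the last four; its "shot" number tells which), for a name from the list of things; names that differ only in an ending like _2 or _b are one class to them, and where a whole thing is asked for, a point or a joint stands for the part that bears it (a point fixed in the world has none). Each returns a list of dicts, best first, with "score" (0 to 1); they miss things now and then, are a little off and sometimes report something else, mostly with a low value. They report only what shows in the picture. A call takes as long as a camera call. They do not tell look-alikes from the thing itself.
- manip.boxes_of(picture, query): "bbox" ([centre column, centre row, width, height] in pixels, round what is visible of it).
The state is a dict: "t": time; "joint_positions": joint angles; "qvel": joint speeds; "tau": joint torques, N m; "tool_pos": TCP position; "ee_rot": TCP orientation; "ft_force": force on the tool from outside, world axes, zero at the start; "wrist_torque": the same for the moment, N m; "finger_gap": opening from 0.0 (shut) to 1.0 (fully open); "gripper_force": force on a finger pad.
Only numpy, scipy, OpenCV 4.12 (cv2) and the standard library are available. Lean on these libraries where they do the work, as an engineer would, in place of code of your own. Each camera call takes 0.05 s, during which the arm holds its last target. There are 200 camera calls.

### The job

The plaster sprig mould on the indexing wheel is wanted at the pointer for pressing. Release the wheel's brake lever, turn the wheel by its T-bar until the mould stands at the pointer and the wheel has clicked into its stop, then close the brake lever again until it is just firm, without forcing it. Do not touch the things that stand on the wheel or knock the wooden rib or the mug beside it.

Things in the scene. Friction and masses are not known exactly. Their poses are not given: they have to be found in the camera images.
- wheel: Plywood wheel, 270 mm across, top 60 mm above the table, turning endlessly either way about a vertical axis. Six stops 60 degrees apart: a spring draws it into the nearest one when let go within 20 degrees (turning takes up to 0.3 N m). One cork disc per stop, 95 mm from the axis, comes exactly to the pointer. Origin on the axis at table height, z up, x along the T-bar.
- bar_middle (a point): Middle of the black T-bar that turns the wheel, on a column on the wheel's axis: 64 mm long (wheel's x), 16 mm thick, 30 mm tall, from 132 to 162 mm above the table; pinch it across its 16 mm. Things on the wheel reach up to 120 mm above the table and stay 50 mm or more from the axis.
- stand: Fixed steel stand under the wheel, origin on the wheel's axis at table height. Its -x points to the pointer, a small steel cone on a post just outside the wheel's edge, 150 mm from the axis and 66 mm high. The brake stands outside the edge too, 1.25 rad clockwise (from above) of the stand's +x.
- pointer_spot (a point): The place at the pointer: on the wheel's top, 95 mm from the axis, where the middle of the mould must come.
- mould: Off-white plaster sprig mould, a block 62 x 51 x 24 mm with a relief in its top, lying on a cork disc two, three or four stops from the pointer; origin in the centre of its underside. To be carried round by the wheel, not touched.
- brake_shoe: Rubber brake shoe, 20 x 30 x 13 mm, under the wheel's edge; the lever drives it 10 mm per rad against the drum under the wheel. Its origin is a point near the wheel's axis at table height, not on the shoe. Not to be handled.
- lever_grip (a point): Upright round black post at the end of the brake lever, 16 mm in diameter, from 74 to 118 mm above the table; the point is on its middle line at 105 mm. It stands on the lever arm, 14 mm wide, whose top is at 74 mm. Swinging the free lever takes 4 to 5 N at the post; it stays where it is left.
- lever_pivot (a point): Lever's vertical pivot axis, at 105 mm height; the post is 75 mm from it. From above, clockwise loosens (0.35 rad from the start is fully off, 0.2 rad more is free), counter-clockwise tightens. Where it comes firm varies (splined lever, untrue drum), up to 0.5 rad past the start: feel it. The push at the post then rises within 0.15 rad to 7 or 8 N: just firm; 12 N is forcing.
- tile_on_wheel: Star-shaped glazed test tile, 63 mm across and 9 mm thick, on the cork disc that is at the pointer at the start; origin in the centre of its underside.
- second_jar: Screw-cap jar like the other, 47 mm across and 60 mm tall, standing on the wheel; origin in the centre of its underside.
- glaze_jar: Screw-cap jar, 47 mm across and 60 mm tall, standing on the wheel; origin in the centre of its underside.
- rib_tool: Wooden rib, 44 x 110 x 8 mm, lying on the table to the robot's right; bystander.
- mug: Mug with a handle, 74 x 106 x 82 mm, standing on the table to the robot's left; bystander.
Things that resemble listed ones, but are neither listed nor needed, are in the scene too. Leave any green or pink look-alike of the glaze_jar alone.

How it is judged:
On the way, in this order (a step that is already met when the one before it is completed fails the run):
1. the brake is released: the shoe is off the drum (contact force between brake_shoe and wheel below 0.5 N), for 0.2 s.
2. with the brake off, the mould has come to the pointer (contact force between brake_shoe and wheel below 0.5 N and horizontal distance between mould and pointer_spot below 0.012 m and angular speed of wheel below 0.05 rad/s), for 0.3 s.
At the end, for the whole second after the job is handed in: The middle of the mould is within 12 mm (seen from above) of the spot at the pointer, the wheel is still, the brake shoe presses on the drum with 10 to 55 N, and everything still stands upright on the wheel (contact force between brake_shoe and wheel between 10 and 55 N and horizontal distance between mould and pointer_spot below 0.012 m and angular speed of wheel below 0.05 rad/s and angle between each of mould, tile_on_wheel, second_jar, glaze_jar's own z axis and vertical below 0.1 rad and height (world z) of each of tile_on_wheel, second_jar, glaze_jar, mould above 0.055 m); the robot touches nothing.
It fails at once if the brake is forced: the shoe presses on the drum with more than 55 N (contact force between brake_shoe and wheel above 55 N).
It fails at once if the robot touches the mould (contact force between any of the fingers, the arm and mould above 0.5 N).
It fails at once if the robot touches another thing on the wheel (contact force between any of the fingers, the arm and tile_on_wheel above 0.5 N or contact force between any of the fingers, the arm and second_jar above 0.5 N or contact force between any of the fingers, the arm and glaze_jar above 0.5 N).
It fails at once if the wooden rib or the mug beside the wheel is knocked (moved over 20 mm) (distance of any of rib_tool, mug from where it was at the start of the episode above 0.02 m).
It also fails if it takes over 72 s, if anything falls off the work surface, if the arm or the gripper's body presses on something with over 40 N, if the wrist force passes 120 N, or if a joint passes its speed limit or range.

## Working session

There is one attempt and no reset: what is moved stays moved. The work goes in short steps, Python scripts to look and compute and a tool call to move; the robot and the scene stay as the last step left them, time stands still between calls to the robot, and variables do not carry over. Pictures are saved under pics/ and viewed, at most 10 in all, crops included, and the job is handed in when it is done.

Besides the shell and the picture viewer there is one more tool, called after ">>>" by a JSON object that holds its "op" and its "data", one argument or row to a line. jog_arm: Moves the arm, as the interface text tells. Its arguments: {"type":"object","properties":{"motion":{"type":"array","items":{"type":"object","properties":{"tx":{"type":"number"},"ty":{"type":"number"},"tz":{"type":"number"},"wx":{"type":"number"},"wy":{"type":"number"},"wz":{"type":"number"},"claw":{"type":"number"}}}}},"required":["motion"]}

```bash
mkdir -p pics
cat > h.py <<'E'
import numpy as np, cv2
from scipy.spatial.transform import Rotation as R
from bench import manip
def rot(q): return R.from_quat([q[1],q[2],q[3],q[0]]).as_matrix()
def snap(cam,fn=None):
    p=manip.read_camera(cam)
    if fn: cv2.imwrite('pics/'+fn,cv2.cvtColor(p['pixels'],cv2.COLOR_RGB2BGR))
    return p
def ray(p,u,v): return rot(p['orientation'])@np.array([(u-p['cx'])/p['fx'],(v-p['cy'])/p['fy'],1.])
def at_z(p,u,v,z):
    d=ray(p,u,v);o=np.array(p['position']);return o+d*(z-o[2])/d[2]
def cloud(p):
    v,u=np.mgrid[:420,:560];d=p['depth']
    c=np.stack([(u-p['cx'])/p['fx']*d,(v-p['cy'])/p['fy']*d,d],-1)
    return c@rot(p['orientation']).T+np.array(p['position'])
E
python3 - <<'E'
from h import *
print(manip.tcp_to_grasp, manip.read_state())
for c in ['top','scene']:
    p=snap(c,c+'0.png'); X=cloud(p); print(c,p['position'],p['orientation'],p['fx'])
    for q in ['wheel','bar_middle','stand','mould','lever_grip','lever_pivot','brake_shoe','tile_on_wheel','glaze_jar','second_jar','rib_tool','mug']:
        for b in manip.boxes_of(p,q)[:4]:
            u,v,w,h=b['bbox']; print(q,round(b['score'],2),np.round([u,v,w,h]),X[int(v),int(u)].round(3))
E
```

```text
0.0187 {'t': 0.0, 'joint_positions': array([-1.31477994e+00,  2.59346799e-01,  1.53611805e+00, -1.55024093e-05,
        1.34799577e+00, -2.02811704e-01]), 'qvel': array([-0.00121568,  0.00034779, -0.00168793,  0.000988  , -0.00226939,
       -0.00105104]), 'tau': array([-4.64395154e-03, -4.46048462e+01, -2.90566510e+01, -8.46337189e-04,
        1.18580897e-02, -3.02506965e-05]), 'tool_pos': array([ 0.24346349, -0.49257231,  0.23045862]), 'ee_rot': array([-9.33448126e-04,  9.73798996e-01,  2.27408537e-01, -3.23984532e-05]), 'ft_force': array([ 0.94539981,  1.60865241, -0.96552185]), 'wrist_torque': array([-0.02539908,  0.0309046 , -0.0370761 ]), 'gripper_force': 0.0, 'finger_gap': 0.9970675797650538}
top [0.15489756 0.0141258  1.36003024] [ 0.07018048 -0.69778506  0.70948081 -0.0693375 ] 494.72726433936873
wheel 0.85 [238. 196. 101.  98.] [0.447 0.118 0.089]
bar_middle 0.75 [235. 196.  96.  97.] [0.432 0.118 0.157]
bar_middle 0.64 [134. 202.  43.  30.] [0.456 0.415 0.012]
stand 0.93 [254. 203. 135. 110.] [0.434 0.075 0.06 ]
stand 0.44 [133. 204.  43.  30.] [0.449 0.416 0.006]
mould 0.
[... 1186 characters left out ...]
59]
mould 0.63 [278. 212.  25.  10.] [0.501 0.035 0.079]
lever_grip 0.63 [308. 217.  33.  10.] [ 2.174  0.557 -0.728]
brake_shoe 0.66 [374. 282.  42.  16.] [ 0.345 -0.339  0.009]
brake_shoe 0.4 [263. 198.  11.  19.] [0.539 0.112 0.098]
tile_on_wheel 0.57 [240. 227.  14.  13.] [0.358 0.102 0.068]
glaze_jar 0.75 [314. 249.  17.  20.] [ 0.377 -0.143  0.045]
glaze_jar 0.63 [263. 201.  17.  22.] [0.535 0.11  0.088]
glaze_jar 0.63 [335. 241.  20.  21.] [ 0.475 -0.176  0.035]
glaze_jar 0.6 [259. 221.  59.  36.] [0.44  0.078 0.057]
second_jar 0.73 [306. 217.  31.  12.] [ 0.51  -0.06   0.075]
rib_tool 0.66 [375. 281.  42.  16.] [ 0.345 -0.339  0.009]
mug 0.59 [178. 198.  21.  10.] [0.016 0.056 0.292]
```

Run:
```python
from h import *
i=cv2.imread('pics/top0.png')[110:290,100:430]
cv2.imwrite('pics/top0c.png',cv2.resize(i,None,fx=2.4,fy=2.4,interpolation=cv2.INTER_CUBIC))
p=manip.read_camera('top');X=cloud(p)
# wheel-top and bar points
P=X.reshape(-1,3);near=np.hypot(P[:,0]-.445,P[:,1]-.12)<.05
b=P[near&(P[:,2]>.15)&(P[:,2]<.175)];m=b[:,:2].mean(0);w,V=np.linalg.eigh(np.cov(b[:,:2].T))
print('bar',len(b),m,V[:,1],np.sqrt(w*12),b[:,2].mean())
D=np.hypot(P[:,0]-.445,P[:,1]-.12);t=P[(D<.17)&(abs(P[:,2]-.06)<.006)&(D>.03)]
c,r=cv2.minEnclosingCircle(t[:,:2].astype(np.float32));print('wheel',c,r,len(t))
l=P[(abs(P[:,0]-.51)<.06)&(abs(P[:,1]+.065)<.08)&(P[:,2]>.066)]
for q in l[l[:,2]>.085]: print(q.round(3))
```

```text
bar 168 [0.45406341 0.12493246] [-0.99994274 -0.01070167] [0.01671928 0.06197888] 0.16077401629329227
wheel (0.4521377682685852, 0.10630258917808533) 0.15402470529079437 5607
[ 0.515 -0.1    0.116]
[ 0.516 -0.103  0.114]
[ 0.514 -0.105  0.121]
[ 0.513 -0.108  0.122]
[ 0.513 -0.098  0.115]
[ 0.512 -0.1    0.116]
[ 0.512 -0.103  0.119]
[ 0.512 -0.105  0.118]
[ 0.511 -0.108  0.121]
[ 0.509 -0.098  0.118]
[ 0.509 -0.1    0.118]
[ 0.508 -0.102  0.121]
[ 0.509 -0.105  0.118]
[ 0.508 -0.108  0.121]
[ 0.51  -0.111  0.113]
[ 0.507 -0.097  0.117]
[ 0.507 -0.1    0.116]
[ 0.507 -0.103  0.117]
[ 0.505 -0.105  0.122]
[ 0.506 -0.108  0.119]
[ 0.507 -0.111  0.116]
[ 0.511 -0.097  0.094]
[ 0.505 -0.098  0.113]
[ 0.503 -0.1    0.121]
[ 0.503 -0.102  0.12 ]
[ 0.504 -0.105  0.118]
[ 0.504 -0.108  0.118]
[ 0.508 -0.097  0.094]
[ 0.503 -0.101  0.11 ]
[ 0.501 -0.103  0.117]
[ 0.501 -0.105  0.119]
[ 0.503 -0.108  0.11 ]
[ 0.507 -0.097  0.088]
[ 0.503 -0.099  0.101]
[ 0.502 -0.101  0.106]
[ 0.502 -0.104  0.105]
[ 0.503 -0.107  0.101]
[ 0.505 -0.11   0.093]
[ 0.504 -0.097  0.09 ]
[ 0.503 -0.099  0.093]
[ 0.502 -0.102  0.094]
[ 0.501 -0.104  0.098]
[ 0.501 -0.107  0.097]
[ 0.502 -0.103  0.086]
[ 0.501 -0.108  0.087]
```

View pics/top0c.png

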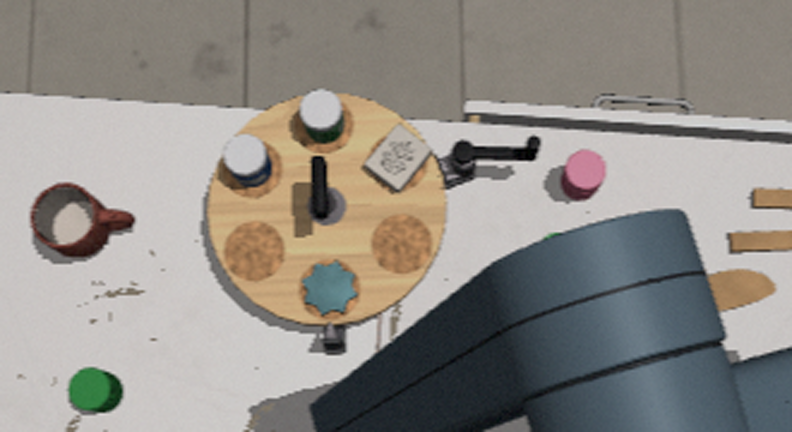

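The top view shows the wheel centred at crop (326,208) and the tile next to the pointer at (333,338). The mould is at (398,157), two stops clockwise from the pointer. The lever pivot is at (463,155) and its post at (533,148).

Run:
```python
from h import *
p=manip.read_camera('top');X=cloud(p);P=X.reshape(-1,3)
f=lambda u,v,z:at_z(p,u/2.4+100,v/2.4+110,z).round(4)
print('wheel c',f(326.5,208,.06),'pointer',f(333,328,.066),'mould',f(398,157,.084),'tile',f(330,289,.069))
print('pivot',f(463,155,.074),f(463,155,.105),'post',f(533,147,.118))
A=P[(abs(P[:,0]-.505)<.03)&(P[:,1]<-.005)&(P[:,1]>-.12)&(P[:,2]>.065)&(P[:,2]<.082)]
w,V=np.linalg.eigh(np.cov(A[:,:2].T));print('arm',A.mean(0),V[:,1],A[:,1].min(),A[:,1].max())
Q=P[(abs(P[:,0]-.51)<.03)&(abs(P[:,1]+.025)<.03)&(P[:,2]>.06)]
print('boss z',np.percentile(Q[:,2],[5,50,95]),Q[Q[:,2]>.08].mean(0),(Q[:,2]>.08).sum())
t=P[(np.hypot(P[:,0]-.508,P[:,1]+.104)<.02)&(P[:,2]>.111)];print('post',t.mean(0),len(t))
T=manip.read_state()
```

```text
wheel c [0.4523 0.1233 0.06  ] pointer [0.3161 0.1157 0.066 ] mould [0.5036 0.0418 0.084 ] tile [0.3589 0.1187 0.069 ]
pivot [ 0.5074 -0.0309  0.074 ] [ 0.4989 -0.0298  0.105 ] post [ 0.503  -0.1053  0.118 ]
arm [ 0.51031265 -0.05519703  0.07426155] [0.04912593 0.99879259] -0.1083408055326603 -0.017690079044696563
boss z [0.06082399 0.0746537  0.07957466] [ 0.51315585 -0.02886156  0.08123989] 5
post [ 0.50826983 -0.10395899  0.11742329] 30
```

>>> {"op": "jog_arm", "data": {
  "motion": [
    {"wz": -0.177,"claw": 0.045},
    {"wz": -0.177,"claw": 0.045},
    {"wz": -0.177,"claw": 0.045},
    {"wz": -0.177,"claw": 0.045},
    {"wz": -0.177,"claw": 0.045},
    {"wz": -0.177,"claw": 0.045},
    {"claw": 0.045}
  ]
}}

```text
schema error: expected keys tx, ty, tz, wx, wy, wz, claw
```

```bash
cat >> h.py <<'E'
def tgt(x,y,z,yaw=None):
    s=manip.read_state();M=rot(s['ee_rot']);d=M.T@(np.array([x,y,z])-s['tool_pos'])
    y0=np.arctan2(M[1,0],M[0,0])
    print('pos',s['tool_pos'].round(4),'yaw',y0.round(4),'shift',d.round(4),'wz',None if yaw is None else round(-(yaw-y0),4),'F',s['ft_force'].round(2),'j6',s['joint_positions'][5].round(2),'t',s['t'])
E
python3 -c "
from h import *
tgt(.508,-.104,.2,1.52)"
```

```text
pos [ 0.2436 -0.4931  0.2313] yaw 0.4588 shift [ 0.4094 -0.2318  0.0313] wz -1.0612 F [ 0.32  0.4  -0.03] j6 -0.2 t 1.4
```

>>> {"op": "jog_arm", "data": {
  "motion": [
    {"tx": 0,"ty": 0,"tz": 0,"wx": 0,"wy": 0,"wz": -0.177,"claw": 0.045},
    {"tx": 0,"ty": 0,"tz": 0,"wx": 0,"wy": 0,"wz": -0.177,"claw": 0.045},
    {"tx": 0,"ty": 0,"tz": 0,"wx": 0,"wy": 0,"wz": -0.177,"claw": 0.045},
    {"tx": 0,"ty": 0,"tz": 0,"wx": 0,"wy": 0,"wz": -0.177,"claw": 0.045},
    {"tx": 0,"ty": 0,"tz": 0,"wx": 0,"wy": 0,"wz": -0.177,"claw": 0.045},
    {"tx": 0,"ty": 0,"tz": 0,"wx": 0,"wy": 0,"wz": -0.177,"claw": 0.045},
    {"tx": 0,"ty": 0,"tz": 0,"wx": 0,"wy": 0,"wz": 0,"claw": 0.045}
  ]
}}

```text
t: 2.28
tool_pos: [0.2436, -0.4931, 0.2313]
ee_rot: [0.0, 0.725, 0.689, -0.0]
ft_force: [-0.4, -0.0, -0.6]
finger_gap: 0.526
gripper_force: 0.0
```

```bash
python3 -c "
from h import *
tgt(.508,-.104,.2,1.52)"
```

```text
pos [ 0.2436 -0.4931  0.2313] yaw 1.5192 shift [0.4022 0.244  0.0313] wz -0.0008 F [-0.36 -0.04 -0.58] j6 -1.26 t 2.275
```

>>> {"op": "jog_arm", "data": {
  "motion": [
    {"tx": 0.04,"ty": 0.0244,"tz": 0,"wx": 0,"wy": 0,"wz": 0,"claw": 0.045},
    {"tx": 0.05,"ty": 0.0305,"tz": 0,"wx": 0,"wy": 0,"wz": 0,"claw": 0.045},
    {"tx": 0.05,"ty": 0.0305,"tz": 0,"wx": 0,"wy": 0,"wz": 0,"claw": 0.045},
    {"tx": 0.05,"ty": 0.0305,"tz": 0,"wx": 0,"wy": 0,"wz": 0,"claw": 0.045},
    {"tx": 0.05,"ty": 0.0305,"tz": 0,"wx": 0,"wy": 0,"wz": 0,"claw": 0.045},
    {"tx": 0.05,"ty": 0.0305,"tz": 0,"wx": 0,"wy": 0,"wz": 0,"claw": 0.045},
    {"tx": 0.05,"ty": 0.0305,"tz": 0,"wx": 0,"wy": 0,"wz": 0,"claw": 0.045},
    {"tx": 0.04,"ty": 0.0244,"tz": 0,"wx": 0,"wy": 0,"wz": 0,"claw": 0.045}
  ]
}}

```text
t: 3.28
tool_pos: [0.4951, -0.1231, 0.2315]
ee_rot: [0.0, 0.726, 0.688, 0.0]
ft_force: [0.3, -0.9, 0.1]
finger_gap: 0.527
gripper_force: 0.0
```

```bash
python3 -c "
from h import *
tgt(.508,-.104,.087,1.52)
p=snap('wrist','w1.png')
X=cloud(p).reshape(-1,3);m=(np.hypot(X[:,0]-.508,X[:,1]+.104)<.03)&(X[:,2]>.108)&(X[:,2]<.13);print(m.sum(),X[m].mean(0))
print(manip.boxes_of(p,'lever_grip')[:2])
tgt(.508,-.104,.087,1.52)"
```

```text
pos [ 0.4951 -0.1231  0.2315] yaw 1.5175 shift [0.0198 0.0118 0.1445] wz -0.0025 F [ 0.25 -0.95  0.12] j6 -0.41 t 3.275
278 [ 0.50989654 -0.10507442  0.11737377]
[{'bbox': [288.1, 142.6, 28.4, 116.1], 'score': 0.55}]
pos [ 0.4959 -0.1214  0.2314] yaw 1.5218 shift [0.0177 0.0111 0.1444] wz 0.0018 F [ 0.03  0.34 -0.73] j6 -0.41 t 3.375
```

View pics/w1.png

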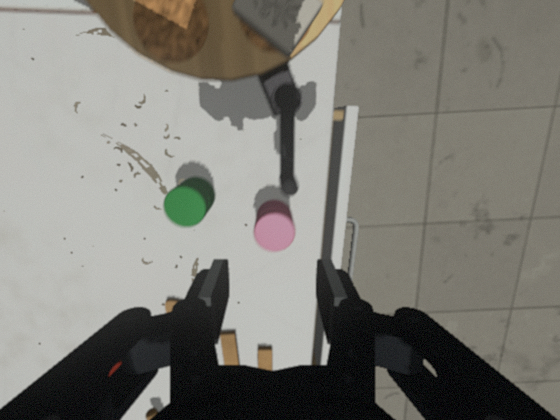

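The wrist view shows the post at (288,187) and the pivot at (288,95), so the lever lies along the tool's x. Nothing obstructs the descent.

>>> {"op": "jog_arm", "data": {
  "motion": [
    {"tx": 0.0165,"ty": 0.0121,"tz": 0,"wx": 0,"wy": 0,"wz": 0,"claw": 0.045},
    {"tx": 0,"ty": 0,"tz": 0.04,"wx": 0,"wy": 0,"wz": 0,"claw": 0.045},
    {"tx": 0,"ty": 0,"tz": 0.04,"wx": 0,"wy": 0,"wz": 0,"claw": 0.045},
    {"tx": 0,"ty": 0,"tz": 0.035,"wx": 0,"wy": 0,"wz": 0,"claw": 0.045},
    {"tx": 0,"ty": 0,"tz": 0.028,"wx": 0,"wy": 0,"wz": 0,"claw": 0.045},
    {"tx": 0,"ty": 0,"tz": 0,"wx": 0,"wy": 0,"wz": 0,"claw": 0.024},
    {"tx": 0,"ty": 0,"tz": 0,"wx": 0,"wy": 0,"wz": 0,"claw": 0.024},
    {"tx": 0,"ty": 0,"tz": 0,"wx": 0,"wy": 0,"wz": 0,"claw": 0.024}
  ]
}}

```text
t: 4.38
tool_pos: [0.508, -0.11, 0.0898]
ee_rot: [0.001, 0.725, 0.689, 0.001]
ft_force: [-0.8, 0.4, 0.3]
finger_gap: 0.282
gripper_force: 0.0
```

```bash
python3 -c "
from h import *
tgt(.476,-.095,.087,1.07)
p=snap('wrist','w2.png')"
```

```text
pos [ 0.508  -0.11    0.0898] yaw 1.52 shift [ 0.0133 -0.0327  0.0027] wz 0.45 F [-0.81  0.41  0.28] j6 -0.38 t 4.375
```

View pics/w2.png

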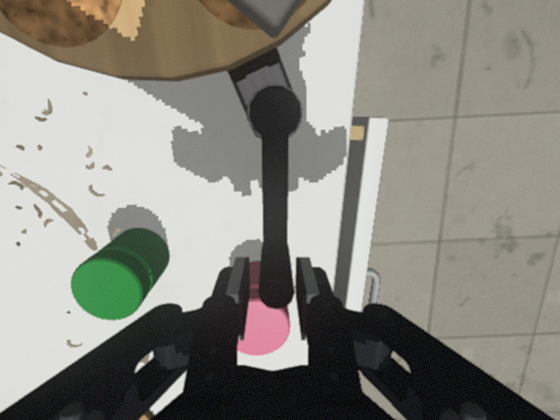

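>>> {"op": "jog_arm", "data": {
  "motion": [
    {"tx": 0.005,"ty": 0,"tz": 0,"wx": 0,"wy": 0,"wz": 0.02,"claw": 0.024},
    {"tx": 0,"ty": -0.004,"tz": 0,"wx": 0,"wy": 0,"wz": 0.05,"claw": 0.024},
    {"tx": 0,"ty": -0.004,"tz": 0,"wx": 0,"wy": 0,"wz": 0.05,"claw": 0.024},
    {"tx": 0,"ty": -0.004,"tz": 0,"wx": 0,"wy": 0,"wz": 0.05,"claw": 0.024},
    {"tx": 0,"ty": -0.004,"tz": 0,"wx": 0,"wy": 0,"wz": 0.05,"claw": 0.024},
    {"tx": 0,"ty": -0.004,"tz": 0,"wx": 0,"wy": 0,"wz": 0.05,"claw": 0.024},
    {"tx": 0,"ty": -0.004,"tz": 0,"wx": 0,"wy": 0,"wz": 0.05,"claw": 0.024},
    {"tx": 0,"ty": -0.004,"tz": 0,"wx": 0,"wy": 0,"wz": 0.05,"claw": 0.024}
  ]
}}

```text
t: 5.42
tool_pos: [0.4824, -0.0981, 0.0893]
ee_rot: [0.002, 0.84, 0.543, 0.002]
ft_force: [5.7, 0.4, -1.7]
finger_gap: 0.28
gripper_force: 2.6
```

```bash
python3 -c "
from h import *
tgt(.476,-.095,.087,1.07)"
```

```text
pos [ 0.4824 -0.0981  0.0893] yaw 1.1482 shift [ 0.0002 -0.0071  0.0022] wz 0.0782 F [ 5.69  0.38 -1.7 ] j6 -0.01 t 5.425
```

>>> {"op": "jog_arm", "data": {
  "motion": [
    {"tx": 0,"ty": -0.004,"tz": 0,"wx": 0,"wy": 0,"wz": 0.05,"claw": 0.024},
    {"tx": 0,"ty": -0.004,"tz": 0,"wx": 0,"wy": 0,"wz": 0.05,"claw": 0.024},
    {"tx": 0,"ty": -0.004,"tz": 0,"wx": 0,"wy": 0,"wz": 0.05,"claw": 0.024},
    {"tx": 0,"ty": 0,"tz": 0,"wx": 0,"wy": 0,"wz": 0,"claw": 0.024},
    {"tx": 0,"ty": 0,"tz": 0,"wx": 0,"wy": 0,"wz": 0,"claw": 0.024}
  ]
}}

```text
t: 6.05
tool_pos: [0.4712, -0.093, 0.0893]
ee_rot: [0.001, 0.877, 0.48, 0.001]
ft_force: [5.4, -0.2, 0.8]
finger_gap: 0.286
gripper_force: 2.1
```

```bash
python3 -c "
from h import *
tgt(.476,-.095,.087,1.07)
p=snap('wrist','w3.png')"
```

```text
pos [ 0.4712 -0.093   0.0893] yaw 1.0006 shift [0.0009 0.0051 0.0023] wz -0.0694 F [ 5.4  -0.22  0.84] j6 0.14 t 6.05
```

View pics/w3.png

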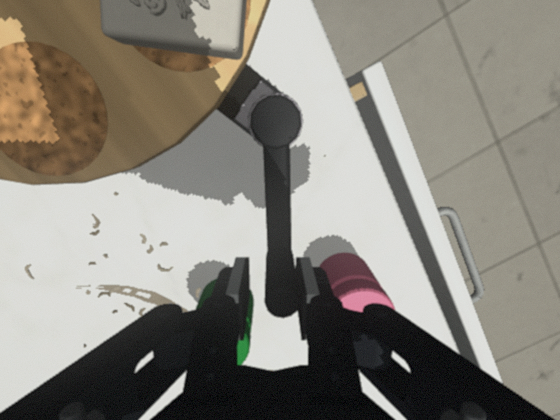

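>>> {"op": "jog_arm", "data": {
  "motion": [
    {"tx": 0,"ty": 0.004,"tz": 0,"wx": 0,"wy": 0,"wz": 0,"claw": 0.03},
    {"tx": 0,"ty": 0,"tz": -0.03,"wx": 0,"wy": 0,"wz": 0,"claw": 0.04},
    {"tx": 0,"ty": 0,"tz": -0.05,"wx": 0,"wy": 0,"wz": 0,"claw": 0.05},
    {"tx": 0,"ty": 0,"tz": -0.05,"wx": 0,"wy": 0,"wz": 0,"claw": 0.05},
    {"tx": 0,"ty": 0,"tz": 0,"wx": 0,"wy": 0,"wz": -0.177,"claw": 0.05},
    {"tx": 0,"ty": 0,"tz": 0,"wx": 0,"wy": 0,"wz": -0.177,"claw": 0.05},
    {"tx": 0,"ty": 0,"tz": 0,"wx": 0,"wy": 0,"wz": -0.177,"claw": 0.05},
    {"tx": 0,"ty": 0,"tz": 0,"wx": 0,"wy": 0,"wz": -0.177,"claw": 0.05}
  ]
}}

```text
t: 7.1
tool_pos: [0.4719, -0.0948, 0.2179]
ee_rot: [-0.001, 0.655, 0.756, -0.001]
ft_force: [-0.1, 0.2, 0.3]
finger_gap: 0.586
gripper_force: 0.0
```

>>> {"op": "jog_arm", "data": {
  "motion": [
    {"tx": 0,"ty": 0,"tz": 0,"wx": 0,"wy": 0,"wz": -0.177,"claw": 0.05},
    {"tx": 0,"ty": 0,"tz": 0,"wx": 0,"wy": 0,"wz": -0.177,"claw": 0.05},
    {"tx": 0,"ty": 0,"tz": 0,"wx": 0,"wy": 0,"wz": -0.177,"claw": 0.05},
    {"tx": 0,"ty": 0,"tz": 0,"wx": 0,"wy": 0,"wz": -0.177,"claw": 0.05},
    {"tx": 0,"ty": 0,"tz": 0,"wx": 0,"wy": 0,"wz": -0.177,"claw": 0.05},
    {"tx": 0,"ty": 0,"tz": 0,"wx": 0,"wy": 0,"wz": -0.177,"claw": 0.05},
    {"tx": 0,"ty": 0,"tz": 0,"wx": 0,"wy": 0,"wz": -0.177,"claw": 0.05},
    {"tx": 0,"ty": 0,"tz": 0,"wx": 0,"wy": 0,"wz": -0.177,"claw": 0.05}
  ]
}}

```text
t: 8.1
tool_pos: [0.4719, -0.0948, 0.2178]
ee_rot: [-0.001, 0.006, 1.0, 0.0]
ft_force: [-0.2, -0.7, 0.3]
finger_gap: 0.584
gripper_force: 0.0
```

```bash
python3 -c "
from h import *
tgt(.4535,.1245,.131,3.13)
p=snap('top','t2.png');X=cloud(p).reshape(-1,3)
b=X[(np.hypot(X[:,0]-.454,X[:,1]-.125)<.045)&(X[:,2]>.154)&(X[:,2]<.172)];print(len(b))
if len(b)>20:
  r=cv2.minAreaRect(b[:,:2].astype(np.float32));print(r,b.mean(0))
  print(cv2.fitLine(b[:,:2].astype(np.float32),cv2.DIST_HUBER,0,.01,.01).ravel())
l=X[(np.hypot(X[:,0]-.476,X[:,1]+.095)<.03)&(X[:,2]>.11)&(X[:,2]<.125)];print('post',len(l),l.mean(0))"
```

```text
pos [ 0.4719 -0.0948  0.2178] yaw 3.1304 shift [0.0206 0.219  0.087 ] wz 0.0004 F [-0.17 -0.65  0.32] j6 -1.99 t 8.1
160
((0.4553145468235016, 0.1251850575208664), (0.06257052719593048, 0.015781447291374207), 0.7897099852561951) [0.45323677 0.12525521 0.16104631]
[0.9995261  0.03078418 0.45323676 0.12525521]
post 31 [ 0.47311848 -0.0927117   0.11725411]
```

>>> {"op": "jog_arm", "data": {
  "motion": [
    {"tx": 0.004,"ty": 0.04,"tz": 0,"wx": 0,"wy": 0,"wz": 0,"claw": 0.05},
    {"tx": 0.004,"ty": 0.05,"tz": 0,"wx": 0,"wy": 0,"wz": 0,"claw": 0.05},
    {"tx": 0.004,"ty": 0.05,"tz": 0,"wx": 0,"wy": 0,"wz": 0,"claw": 0.05},
    {"tx": 0.004,"ty": 0.05,"tz": 0,"wx": 0,"wy": 0,"wz": 0,"claw": 0.05},
    {"tx": 0.003,"ty": 0.03,"tz": 0,"wx": 0,"wy": 0,"wz": -0.03,"claw": 0.05},
    {"tx": 0,"ty": 0,"tz": 0,"wx": 0,"wy": 0,"wz": 0,"claw": 0.05},
    {"tx": 0,"ty": 0,"tz": 0,"wx": 0,"wy": 0,"wz": 0,"claw": 0.05}
  ]
}}

```text
t: 9.02
tool_pos: [0.4572, 0.1247, 0.2181]
ee_rot: [-0.0, -0.006, 1.0, -0.0]
ft_force: [0.2, -0.2, 0.5]
finger_gap: 0.584
gripper_force: 0.0
```

```bash
python3 -c "
from h import *
tgt(.4543,.125,.131,3.16)
p=snap('wrist','w4.png')
tgt(.4543,.125,.131,3.16)"
```

```text
pos [0.4572 0.1247 0.2181] yaw -3.1297 shift [0.0028 0.0004 0.0871] wz -6.2897 F [ 0.2  -0.24  0.53] j6 -1.55 t 9.025
pos [0.4574 0.1244 0.2181] yaw -3.1303 shift [0.003  0.0007 0.0871] wz -6.2903 F [ 0.81 -0.26  1.02] j6 -1.55 t 9.075
```

View pics/w4.png

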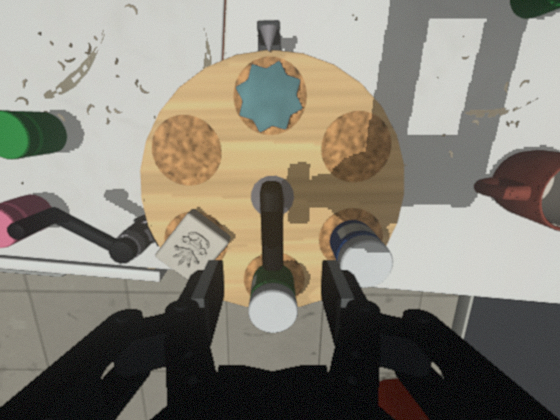

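The wrist view shows the bar from (270,195) to (272,270), the pointer at (268,35), the tile at (270,97) and the mould at (195,242). The mould needs 120° clockwise. Next I descend and pinch the bar.

>>> {"op": "jog_arm", "data": {
  "motion": [
    {"tx": 0.003,"ty": 0.0005,"tz": 0.03,"wx": 0,"wy": 0,"wz": 0,"claw": 0.05},
    {"tx": 0,"ty": 0,"tz": 0.03,"wx": 0,"wy": 0,"wz": 0,"claw": 0.05},
    {"tx": 0,"ty": 0,"tz": 0.026,"wx": 0,"wy": 0,"wz": 0,"claw": 0.05},
    {"tx": 0,"ty": 0,"tz": 0,"wx": 0,"wy": 0,"wz": 0,"claw": 0.03},
    {"tx": 0,"ty": 0,"tz": 0,"wx": 0,"wy": 0,"wz": 0,"claw": 0.01},
    {"tx": 0,"ty": 0,"tz": 0,"wx": 0,"wy": 0,"wz": 0,"claw": 0.01},
    {"tx": 0,"ty": 0,"tz": 0,"wx": 0,"wy": 0,"wz": 0,"claw": 0.01}
  ]
}}

```text
t: 9.95
tool_pos: [0.455, 0.1244, 0.1332]
ee_rot: [0.001, -0.007, 1.0, -0.001]
ft_force: [0.1, -6.8, -3.8]
finger_gap: 0.18
gripper_force: 59.0
```

>>> {"op": "jog_arm", "data": {
  "motion": [
    {"tx": 0,"ty": 0,"tz": 0,"wx": 0,"wy": 0,"wz": 0.03,"claw": 0.01},
    {"tx": 0,"ty": 0,"tz": 0,"wx": 0,"wy": 0,"wz": 0.06,"claw": 0.01},
    {"tx": 0,"ty": 0,"tz": 0,"wx": 0,"wy": 0,"wz": 0.08,"claw": 0.01},
    {"tx": 0,"ty": 0,"tz": 0,"wx": 0,"wy": 0,"wz": 0.08,"claw": 0.01},
    {"tx": 0,"ty": 0,"tz": 0,"wx": 0,"wy": 0,"wz": 0.08,"claw": 0.01},
    {"tx": 0,"ty": 0,"tz": 0,"wx": 0,"wy": 0,"wz": 0.08,"claw": 0.01},
    {"tx": 0,"ty": 0,"tz": 0,"wx": 0,"wy": 0,"wz": 0.08,"claw": 0.01},
    {"tx": 0,"ty": 0,"tz": 0,"wx": 0,"wy": 0,"wz": 0.08,"claw": 0.01}
  ]
}}

```text
t: 10.95
tool_pos: [0.4552, 0.1249, 0.1332]
ee_rot: [0.001, 0.276, 0.961, -0.0]
ft_force: [1.4, -3.1, -4.1]
finger_gap: 0.18
gripper_force: 59.4
```

```bash
python3 -c "
from h import *
tgt(.455,.1244,.1332,3.16);print(manip.read_state()['wrist_torque'])"
```

```text
pos [0.4552 0.1249 0.1332] yaw 2.5826 shift [-0.0001 -0.0006 -0.    ] wz -0.5774 F [ 1.42 -3.15 -4.12] j6 -0.98 t 10.95
[-0.3091706  -0.21217442  0.41042444]
```

>>> {"op": "jog_arm", "data": {
  "motion": [
    {"tx": 0,"ty": 0,"tz": 0,"wx": 0,"wy": 0,"wz": 0.1,"claw": 0.01},
    {"tx": 0,"ty": 0,"tz": 0,"wx": 0,"wy": 0,"wz": 0.1,"claw": 0.01},
    {"tx": 0,"ty": 0,"tz": 0,"wx": 0,"wy": 0,"wz": 0.1,"claw": 0.01},
    {"tx": 0,"ty": 0,"tz": 0,"wx": 0,"wy": 0,"wz": 0.1,"claw": 0.01},
    {"tx": 0,"ty": 0,"tz": 0,"wx": 0,"wy": 0,"wz": 0.1,"claw": 0.01},
    {"tx": 0,"ty": 0,"tz": 0,"wx": 0,"wy": 0,"wz": 0.1,"claw": 0.01},
    {"tx": 0,"ty": 0,"tz": 0,"wx": 0,"wy": 0,"wz": 0.1,"claw": 0.01},
    {"tx": 0,"ty": 0,"tz": 0,"wx": 0,"wy": 0,"wz": 0.1,"claw": 0.01}
  ]
}}

```text
t: 11.95
tool_pos: [0.4559, 0.1254, 0.1332]
ee_rot: [0.001, 0.629, 0.778, 0.001]
ft_force: [3.1, -0.7, -7.4]
finger_gap: 0.181
gripper_force: 59.8
```

>>> {"op": "jog_arm", "data": {
  "motion": [
    {"tx": 0,"ty": 0,"tz": 0,"wx": 0,"wy": 0,"wz": 0.1,"claw": 0.01},
    {"tx": 0,"ty": 0,"tz": 0,"wx": 0,"wy": 0,"wz": 0.1,"claw": 0.01},
    {"tx": 0,"ty": 0,"tz": 0,"wx": 0,"wy": 0,"wz": 0.1,"claw": 0.01},
    {"tx": 0,"ty": 0,"tz": 0,"wx": 0,"wy": 0,"wz": 0.1,"claw": 0.01},
    {"tx": 0,"ty": 0,"tz": 0,"wx": 0,"wy": 0,"wz": 0.1,"claw": 0.01},
    {"tx": 0,"ty": 0,"tz": 0,"wx": 0,"wy": 0,"wz": 0.1,"claw": 0.01},
    {"tx": 0,"ty": 0,"tz": 0,"wx": 0,"wy": 0,"wz": 0.06,"claw": 0.01},
    {"tx": 0,"ty": 0,"tz": 0,"wx": 0,"wy": 0,"wz": 0.04,"claw": 0.01}
  ]
}}

```text
t: 12.95
tool_pos: [0.4567, 0.1253, 0.1332]
ee_rot: [0.001, 0.857, 0.515, 0.002]
ft_force: [5.9, -1.1, -9.4]
finger_gap: 0.177
gripper_force: 58.7
```

```bash
python3 -c "
from h import *
tgt(.455,.1244,.1332,3.1556-2.0944);print(manip.read_state()['wrist_torque'])"
```

```text
pos [0.4567 0.1253 0.1332] yaw 1.0829 shift [-0.0016 -0.001  -0.    ] wz 0.0217 F [ 5.86 -1.09 -9.39] j6 0.52 t 12.95
[-0.16833447 -0.78692153  0.27313085]
```

Now I turn the last bit, release the bar so the wheel clicks in, and rise.

>>> {"op": "jog_arm", "data": {
  "motion": [
    {"tx": 0,"ty": 0,"tz": 0,"wx": 0,"wy": 0,"wz": 0.02,"claw": 0.01},
    {"tx": 0,"ty": 0,"tz": 0,"wx": 0,"wy": 0,"wz": 0,"claw": 0.03},
    {"tx": 0,"ty": 0,"tz": 0,"wx": 0,"wy": 0,"wz": 0,"claw": 0.05},
    {"tx": 0,"ty": 0,"tz": 0,"wx": 0,"wy": 0,"wz": 0,"claw": 0.05},
    {"tx": 0,"ty": 0,"tz": -0.02,"wx": 0,"wy": 0,"wz": 0,"claw": 0.05},
    {"tx": 0,"ty": 0,"tz": -0.04,"wx": 0,"wy": 0,"wz": 0,"claw": 0.05},
    {"tx": 0,"ty": 0,"tz": -0.03,"wx": 0,"wy": 0,"wz": 0,"claw": 0.05},
    {"tx": 0,"ty": 0,"tz": 0,"wx": 0,"wy": 0,"wz": 0,"claw": 0.05}
  ]
}}

```text
t: 13.95
tool_pos: [0.456, 0.126, 0.2249]
ee_rot: [0.001, 0.862, 0.508, 0.003]
ft_force: [-0.7, 0.2, 0.1]
finger_gap: 0.586
gripper_force: 0.0
```

```bash
python3 -c "
from h import *
tgt(.473,-.093,.218,1.0)
p=snap('wrist','w5.png')
for k in ['mould','lever_grip']:
  for b in manip.boxes_of(p,k)[:2]: print(k,b['score'],b['bbox'],at_z(p,*b['bbox'][:2],.084))
b=snap('top','t3.png')
for k in ['mould']:
  for q in manip.boxes_of(b,k)[:2]: print(k,q['score'],q['bbox'],at_z(b,*q['bbox'][:2],.084))
"
```

```text
pos [0.456  0.126  0.2249] yaw 1.0651 shift [-0.1833  0.1209  0.007 ] wz 0.0651 F [-0.74  0.19  0.06] j6 0.54 t 13.95
mould 0.9 [198.7, 245.7, 67.7, 58.8] [0.36967739 0.1214359  0.084     ]
lever_grip 0.69 [385.7, 333.4, 21.8, 105.5] [ 0.49379819 -0.06945694  0.084     ]
```

View pics/w5.png

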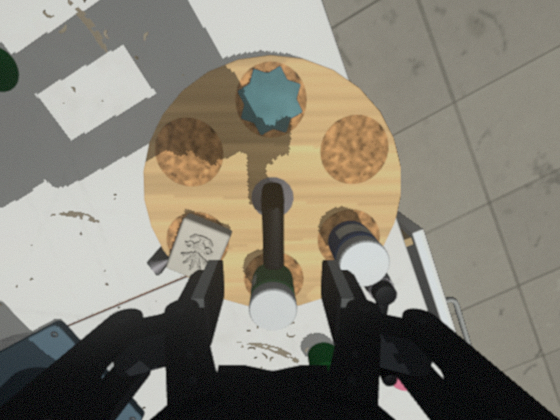

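The mould at (199,243) now lies on the line from the axis to the pointer (157,262), and the wheel has settled. Next I go back to the lever.

>>> {"op": "jog_arm", "data": {
  "motion": [
    {"tx": -0.035,"ty": 0.024,"tz": 0,"wx": 0,"wy": 0,"wz": 0.02,"claw": 0.05},
    {"tx": -0.04,"ty": 0.026,"tz": 0,"wx": 0,"wy": 0,"wz": 0,"claw": 0.05},
    {"tx": -0.04,"ty": 0.026,"tz": 0,"wx": 0,"wy": 0,"wz": 0,"claw": 0.05},
    {"tx": -0.04,"ty": 0.026,"tz": 0,"wx": 0,"wy": 0,"wz": 0,"claw": 0.045},
    {"tx": -0.026,"ty": 0.017,"tz": 0,"wx": 0,"wy": 0,"wz": 0,"claw": 0.045},
    {"tx": 0,"ty": 0,"tz": 0,"wx": 0,"wy": 0,"wz": 0,"claw": 0.045},
    {"tx": 0,"ty": 0,"tz": 0,"wx": 0,"wy": 0,"wz": 0,"claw": 0.045}
  ]
}}

```text
t: 15.08
tool_pos: [0.4668, -0.0898, 0.2215]
ee_rot: [-0.001, 0.867, 0.499, -0.0]
ft_force: [-0.2, -0.5, 0.5]
finger_gap: 0.526
gripper_force: 0.0
```

```bash
python3 -c "
from h import *
p=snap('wrist');t=manip.read_camera('top')
for c in (p,t):
  X=cloud(c).reshape(-1,3);m=(np.hypot(X[:,0]-.473,X[:,1]+.093)<.025)&(X[:,2]>.11)&(X[:,2]<.125);print(m.sum(),X[m].mean(0))
tgt(.474,-.094,.09,1.04)
for k in ['mould']:
  for q in manip.boxes_of(t,k)[:2]: print(k,q['score'],q['bbox'],at_z(t,*q['bbox'][:2],.084))"
```

```text
280 [ 0.47550325 -0.09461703  0.11739735]
4 [ 0.46987133 -0.09780528  0.11446052]
pos [ 0.467  -0.0893  0.2219] yaw 1.0459 shift [-0.0006  0.0085  0.1319] wz 0.0059 F [-0.84  0.06 -0.41] j6 0.1 t 15.175
mould 0.52 [234.7, 226.0, 14.8, 23.8] [0.36828193 0.12476457 0.084     ]
```

>>> {"op": "jog_arm", "data": {
  "motion": [
    {"tx": 0,"ty": 0.009,"tz": 0.02,"wx": 0,"wy": 0,"wz": 0,"claw": 0.045},
    {"tx": 0,"ty": 0,"tz": 0.04,"wx": 0,"wy": 0,"wz": 0,"claw": 0.045},
    {"tx": 0,"ty": 0,"tz": 0.04,"wx": 0,"wy": 0,"wz": 0,"claw": 0.045},
    {"tx": 0,"ty": 0,"tz": 0.03,"wx": 0,"wy": 0,"wz": 0,"claw": 0.045},
    {"tx": 0,"ty": 0,"tz": 0,"wx": 0,"wy": 0,"wz": 0,"claw": 0.022},
    {"tx": 0,"ty": 0,"tz": 0,"wx": 0,"wy": 0,"wz": 0,"claw": 0.022},
    {"tx": 0,"ty": 0,"tz": 0,"wx": 0,"wy": 0,"wz": 0,"claw": 0.022}
  ]
}}

```text
t: 16.1
tool_pos: [0.4763, -0.0952, 0.0939]
ee_rot: [0.001, 0.867, 0.499, 0.001]
ft_force: [0.1, 0.6, 0.7]
finger_gap: 0.261
gripper_force: 0.0
```

```bash
cat >> h.py <<'E'
def feel(n=4):
    F=[]
    for i in range(n):
        manip.read_camera('wrist'); s=manip.read_state();M=rot(s['ee_rot']);F.append(M.T@s['ft_force'])
    F=np.array(F);print('F tool',F.mean(0).round(2),F[:,1].round(1),'pos',s['tool_pos'].round(4),'yaw',np.arctan2(M[1,0],M[0,0]).round(4),'grip',round(s['gripper_force'],1),'gap',round(s['finger_gap'],3),'t',round(s['t'],2))
E
python3 -c "
from h import *
feel()"
```

```text
F tool [ 0.37 -0.43  0.13] [-0.3 -0.  -0.7 -0.7] pos [ 0.4756 -0.0951  0.0931] yaw 1.0448 grip 0.0 gap 0.258 t 16.3
```

>>> {"op": "jog_arm", "data": {
  "motion": [
    {"tx": 0,"ty": 0.004,"tz": 0.003,"wx": 0,"wy": 0,"wz": -0.02,"claw": 0.022},
    {"tx": 0,"ty": 0.0038,"tz": 0,"wx": 0,"wy": 0,"wz": -0.05,"claw": 0.022},
    {"tx": 0,"ty": 0.0038,"tz": 0,"wx": 0,"wy": 0,"wz": -0.05,"claw": 0.022},
    {"tx": 0,"ty": 0.0038,"tz": 0,"wx": 0,"wy": 0,"wz": -0.05,"claw": 0.022},
    {"tx": 0,"ty": 0.0038,"tz": 0,"wx": 0,"wy": 0,"wz": -0.05,"claw": 0.022}
  ]
}}

```text
t: 16.92
tool_pos: [0.4908, -0.1021, 0.0888]
ee_rot: [-0.002, 0.806, 0.592, -0.001]
ft_force: [-4.2, 3.0, 2.1]
finger_gap: 0.261
gripper_force: 2.6
```

```bash
python3 -c "
from h import *
feel()"
```

```text
F tool [ 2.43 -4.16 -1.54] [-4.  -3.9 -4.5 -4.2] pos [ 0.4913 -0.1025  0.0888] yaw 1.2642 grip 2.2 gap 0.258 t 17.12
```

>>> {"op": "jog_arm", "data": {
  "motion": [
    {"tx": 0,"ty": 0.0038,"tz": 0,"wx": 0,"wy": 0,"wz": -0.05,"claw": 0.022},
    {"tx": 0,"ty": 0.0038,"tz": 0,"wx": 0,"wy": 0,"wz": -0.05,"claw": 0.022},
    {"tx": 0,"ty": 0.0038,"tz": 0,"wx": 0,"wy": 0,"wz": -0.05,"claw": 0.022}
  ]
}}

```text
t: 17.5
tool_pos: [0.502, -0.1051, 0.0887]
ee_rot: [-0.002, 0.76, 0.65, -0.001]
ft_force: [-5.3, 4.1, 1.7]
finger_gap: 0.259
gripper_force: 2.5
```

```bash
python3 -c "
from h import *
feel()"
```

```text
F tool [ 2.64 -3.97 -0.36] [-4.2 -3.3 -4.  -4.3] pos [ 0.5025 -0.1055  0.0887] yaw 1.4142 grip 1.9 gap 0.258 t 17.7
```

>>> {"op": "jog_arm", "data": {
  "motion": [
    {"tx": 0,"ty": 0.003,"tz": 0,"wx": 0,"wy": 0,"wz": -0.04,"claw": 0.022},
    {"tx": 0,"ty": 0.003,"tz": 0,"wx": 0,"wy": 0,"wz": -0.04,"claw": 0.022}
  ]
}}

```text
t: 17.95
tool_pos: [0.508, -0.1061, 0.0887]
ee_rot: [-0.002, 0.733, 0.68, -0.001]
ft_force: [-4.3, 4.4, 0.0]
finger_gap: 0.26
gripper_force: 2.5
```

```bash
python3 -c "
from h import *
feel()"
```

```text
F tool [ 3.3  -3.68  0.61] [-3.5 -4.6 -3.3 -3.3] pos [ 0.5084 -0.1065  0.0887] yaw 1.4943 grip 2.0 gap 0.258 t 18.15
```

>>> {"op": "jog_arm", "data": {
  "motion": [
    {"tx": 0,"ty": 0.002,"tz": 0,"wx": 0,"wy": 0,"wz": -0.027,"claw": 0.022}
  ]
}}

```text
t: 18.27
tool_pos: [0.51, -0.1065, 0.0887]
ee_rot: [-0.001, 0.724, 0.69, -0.001]
ft_force: [-5.7, 3.9, 0.0]
finger_gap: 0.262
gripper_force: 2.4
```

```bash
python3 -c "
from h import *
feel()"
```

```text
F tool [ 3.27 -3.73  0.47] [-4.2 -3.6 -3.8 -3.4] pos [ 0.5103 -0.1066  0.0887] yaw 1.5213 grip 2.0 gap 0.261 t 18.48
```

>>> {"op": "jog_arm", "data": {
  "motion": [
    {"tx": 0.001,"ty": 0.002,"tz": 0,"wx": 0,"wy": 0,"wz": -0.027,"claw": 0.022},
    {"tx": 0.001,"ty": 0.002,"tz": 0,"wx": 0,"wy": 0,"wz": -0.027,"claw": 0.022}
  ]
}}

```text
t: 18.73
tool_pos: [0.5143, -0.1062, 0.0889]
ee_rot: [-0.0, 0.705, 0.709, -0.001]
ft_force: [-6.0, -4.4, 0.1]
finger_gap: 0.253
gripper_force: 3.0
```

```bash
python3 -c "
from h import *
feel()"
```

```text
F tool [-2.21 -4.79  1.26] [-4.1 -4.8 -5.3 -5. ] pos [ 0.5146 -0.1064  0.0889] yaw 1.5758 grip 2.4 gap 0.257 t 18.93
```

>>> {"op": "jog_arm", "data": {
  "motion": [
    {"tx": 0.001,"ty": 0.002,"tz": 0,"wx": 0,"wy": 0,"wz": -0.027,"claw": 0.022},
    {"tx": 0.001,"ty": 0.002,"tz": 0,"wx": 0,"wy": 0,"wz": -0.027,"claw": 0.022}
  ]
}}

```text
t: 19.18
tool_pos: [0.5185, -0.1051, 0.0891]
ee_rot: [0.0, 0.686, 0.728, -0.002]
ft_force: [-5.5, -5.3, -0.8]
finger_gap: 0.261
gripper_force: 3.0
```

```bash
python3 -c "
from h import *
feel()"
```

```text
F tool [-3.94 -5.14  1.08] [-5.4 -4.3 -5.6 -5.3] pos [ 0.5188 -0.105   0.0891] yaw 1.6298 grip 2.5 gap 0.26 t 19.38
```

>>> {"op": "jog_arm", "data": {
  "motion": [
    {"tx": 0,"ty": 0.002,"tz": 0,"wx": 0,"wy": 0,"wz": -0.027,"claw": 0.022},
    {"tx": 0,"ty": 0.002,"tz": 0,"wx": 0,"wy": 0,"wz": -0.027,"claw": 0.022}
  ]
}}

```text
t: 19.62
tool_pos: [0.5225, -0.1046, 0.089]
ee_rot: [0.0, 0.666, 0.746, -0.001]
ft_force: [-6.4, -4.4, 0.6]
finger_gap: 0.26
gripper_force: 2.9
```

```bash
python3 -c "
from h import *
feel()"
```

```text
F tool [-3.25 -5.11  1.16] [-5.5 -4.7 -4.5 -5.7] pos [ 0.5228 -0.1046  0.0891] yaw 1.6836 grip 2.5 gap 0.261 t 19.82
```

>>> {"op": "jog_arm", "data": {
  "motion": [
    {"tx": 0,"ty": 0.002,"tz": 0,"wx": 0,"wy": 0,"wz": -0.027,"claw": 0.022},
    {"tx": 0,"ty": 0.002,"tz": 0,"wx": 0,"wy": 0,"wz": -0.027,"claw": 0.022}
  ]
}}

```text
t: 20.08
tool_pos: [0.5266, -0.104, 0.0891]
ee_rot: [0.0, 0.645, 0.764, -0.001]
ft_force: [-5.9, -4.0, -1.1]
finger_gap: 0.258
gripper_force: 2.9
```

```bash
python3 -c "
from h import *
feel()"
```

```text
F tool [-2.91 -5.65  1.42] [-6.5 -5.2 -5.3 -5.6] pos [ 0.5268 -0.104   0.089 ] yaw 1.7377 grip 2.6 gap 0.255 t 20.27
```

>>> {"op": "jog_arm", "data": {
  "motion": [
    {"tx": 0,"ty": 0.0015,"tz": 0,"wx": 0,"wy": 0,"wz": -0.02,"claw": 0.022},
    {"tx": 0,"ty": 0.0015,"tz": 0,"wx": 0,"wy": 0,"wz": -0.02,"claw": 0.022}
  ]
}}

```text
t: 20.52
tool_pos: [0.5289, -0.1035, 0.089]
ee_rot: [-0.0, 0.63, 0.777, -0.002]
ft_force: [-8.9, -5.0, 0.9]
finger_gap: 0.257
gripper_force: 4.4
```

```bash
python3 -c "
from h import *
feel(6)"
```

```text
F tool [-2.44 -7.91 -0.22] [-7.9 -7.9 -8.1 -7.6 -8.4 -7.6] pos [ 0.5289 -0.1035  0.089 ] yaw 1.7777 grip 3.8 gap 0.256 t 20.82
```

>>> {"op": "jog_arm", "data": {
  "motion": [
    {"tx": 0,"ty": 0.0015,"tz": 0,"wx": 0,"wy": 0,"wz": -0.02,"claw": 0.022},
    {"tx": 0,"ty": 0.0015,"tz": 0,"wx": 0,"wy": 0,"wz": -0.02,"claw": 0.022}
  ]
}}

```text
t: 21.08
tool_pos: [0.5309, -0.1029, 0.0889]
ee_rot: [-0.001, 0.614, 0.789, -0.002]
ft_force: [-10.7, -5.4, 2.5]
finger_gap: 0.256
gripper_force: 5.9
```

```bash
python3 -c "
from h import *
feel(6)"
```

```text
F tool [ -2.17 -10.54  -2.54] [-11.8 -10.  -10.3 -10.3 -10.7 -10.2] pos [ 0.531  -0.1029  0.0889] yaw 1.8179 grip 5.3 gap 0.26 t 21.38
```

>>> {"op": "jog_arm", "data": {
  "motion": [
    {"tx": 0,"ty": -0.001,"tz": 0,"wx": 0,"wy": 0,"wz": 0,"claw": 0.022},
    {"tx": 0,"ty": -0.001,"tz": 0,"wx": 0,"wy": 0,"wz": 0,"claw": 0.022}
  ]
}}

```text
t: 21.62
tool_pos: [0.5306, -0.103, 0.089]
ee_rot: [0.0, 0.615, 0.789, -0.001]
ft_force: [-3.1, -2.3, -1.8]
finger_gap: 0.257
gripper_force: 1.8
```

```bash
python3 -c "
from h import *
feel(4)"
```

```text
F tool [-2.43 -5.72  0.91] [-4.8 -6.3 -5.4 -6.3] pos [ 0.5307 -0.1029  0.0891] yaw 1.8176 grip 2.9 gap 0.256 t 21.82
```

>>> {"op": "jog_arm", "data": {
  "motion": [
    {"tx": 0,"ty": -0.001,"tz": 0,"wx": 0,"wy": 0,"wz": 0,"claw": 0.022},
    {"tx": 0,"ty": -0.0015,"tz": 0,"wx": 0,"wy": 0,"wz": 0,"claw": 0.022}
  ]
}}

```text
t: 22.08
tool_pos: [0.5297, -0.1027, 0.0896]
ee_rot: [0.001, 0.615, 0.789, 0.0]
ft_force: [-0.6, -0.7, -0.4]
finger_gap: 0.259
gripper_force: 0.2
```

```bash
python3 -c "
from h import *
feel(4)"
```

```text
F tool [-0.34 -0.78 -0.05] [-1.  -0.4 -1.1 -0.6] pos [ 0.5295 -0.1024  0.0897] yaw 1.8177 grip 0.2 gap 0.255 t 22.27
```

>>> {"op": "jog_arm", "data": {
  "motion": [
    {"tx": 0,"ty": -0.002,"tz": 0,"wx": 0,"wy": 0,"wz": 0,"claw": 0.03},
    {"tx": 0,"ty": 0,"tz": 0,"wx": 0,"wy": 0,"wz": 0,"claw": 0.04},
    {"tx": 0,"ty": 0,"tz": 0,"wx": 0,"wy": 0,"wz": 0,"claw": 0.045},
    {"tx": 0,"ty": 0,"tz": -0.03,"wx": 0,"wy": 0,"wz": 0,"claw": 0.045},
    {"tx": 0,"ty": 0,"tz": -0.05,"wx": 0,"wy": 0,"wz": 0,"claw": 0.045},
    {"tx": 0,"ty": 0,"tz": -0.06,"wx": 0,"wy": 0,"wz": 0,"claw": 0.045},
    {"tx": 0,"ty": 0,"tz": 0,"wx": 0,"wy": 0,"wz": 0,"claw": 0.045},
    {"tx": 0,"ty": 0,"tz": 0,"wx": 0,"wy": 0,"wz": 0,"claw": 0.045}
  ]
}}

```text
t: 23.28
tool_pos: [0.5266, -0.1027, 0.2291]
ee_rot: [0.0, 0.615, 0.789, 0.0]
ft_force: [0.0, 0.4, 0.1]
finger_gap: 0.531
gripper_force: 0.0
```

```bash
python3 -c "
from h import *
feel(1)
p=snap('wrist','w6.png');X=cloud(p).reshape(-1,3);m=(np.hypot(X[:,0]-.526,X[:,1]+.103)<.03)&(X[:,2]>.11)&(X[:,2]<.125);print(m.sum(),X[m].mean(0))
t=snap('top','t4.png');i=cv2.imread('pics/t4.png')[110:290,100:430];cv2.imwrite('pics/t4c.png',cv2.resize(i,None,fx=2.4,fy=2.4))
for q in manip.boxes_of(t,'mould')[:1]: print(q,at_z(t,*q['bbox'][:2],.084))"
```

```text
F tool [-0.23  0.42 -0.37] [0.4] pos [ 0.5261 -0.1025  0.2281] yaw 1.8178 grip 0.0 gap 0.525 t 23.32
270 [ 0.52647657 -0.1037973   0.1173832 ]
{'bbox': [231.5, 225.2, 7.8, 16.6], 'score': 0.52} [0.37054189 0.13313289 0.084     ]
```

View pics/t4c.png

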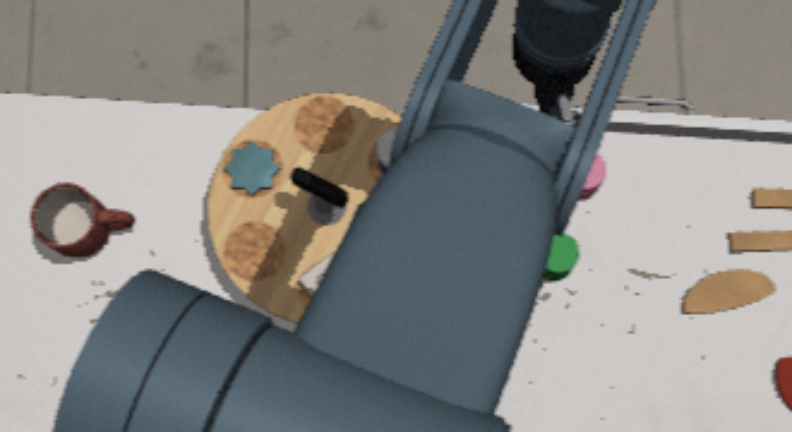

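The tile now sits at (252,168), exactly two stops round. The mug, the rib and the items on the wheel still visible are undisturbed, and the robot is clear.

```bash
python3 -c "
from bench import manip
print(manip.close_job())"
```

```text
the job is handed in; nothing more can be done
None
```

The job is handed in: the brake was released, the wheel turned 120° clockwise to bring the mould to the pointer, and the lever was closed again. I pushed the lever to about 10 N, a little past the 7–8 N for just firm, and it eased back slightly when let go. The hand-in gave no verdict, and in the last picture the arm hid the mould, so I judged its final position from the tile and an earlier view.

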